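# Change over the seasoning shaker

### The job

Change over the seasoning at the stall: first take the yellow-lidded shaker off the drip tray and put it away, lid up and fully down, in the yellow-tagged empty bay of the sloped rack. Then take the orange-lidded shaker out of its bay and stand it upright in the drip tray. Leave the green-lidded shaker and everything else on the counter where they are.

Things in the scene. Friction and masses are not known exactly. Their poses are not given: they have to be found in the camera images.
- shaker_yellow: round seasoning shaker, 48 mm diameter, 130 mm tall, about 0.17 kg; yellow lid (top 32 mm), light brown body; starts upright in the drip tray. Origin at the centre of its base, z along its axis towards the lid
- shaker_orange: round seasoning shaker, 48 mm diameter, 130 mm tall, about 0.17 kg; orange lid (top 32 mm), red-brown body; starts in a bay of the rack, leaning 30 degrees like the bay. Origin at the centre of its base, z along its axis towards the lid
- shaker_green: round seasoning shaker, 48 mm diameter, 130 mm tall, about 0.17 kg; green lid and green body; stays in its bay of the rack, leaning 30 degrees; leave it alone. Origin at the centre of its base, z along its axis towards the lid
- rack: fixed white rack, three bays along its y (-96, 0, 96 mm), 90 mm wide inside, leaning 30 degrees with mouths towards the robot (-x). Origin on the counter; z up. A shaker's base centre rests at rack x = 0, z = 34 mm. Heights along the bay from its floor: robot-side wall, on which the shaker lies, 80 mm; dividers 62; far lip 45, 14 mm clear of the shaker
- yellow_bay: yellow tag over the far lip of the empty bay (any of the three) where the yellow shaker belongs. Origin: where the centre of the shaker's base comes to rest on the bay floor; z along the bay out of its mouth (30 degrees from vertical, leaning towards the robot); y across the bay; x from robot-side wall to far lip
- tray: fixed square dark steel drip tray, 130 x 130 mm, rim 14 mm high and 5 mm thick, floor 5 mm thick; origin under its centre, on the counter
- jar_red: red-capped spice jar, 66 mm diameter, 85 mm tall, standing; origin at its base; leave it alone
- sauce: red sauce bottle, 56 mm diameter, 180 mm tall, standing; origin at its base; leave it alone
- bowl: aluminium bowl, 124 mm diameter, 50 mm tall; origin at its base; leave it alone
- mug: blue mug, 80 mm diameter, 90 mm tall; origin at its base; leave it alone
- spatula: spatula lying flat, 260 mm long along its x; origin at its middle, underneath; leave it alone
- jar_white: amber jar with white cap, 72 mm diameter, 80 mm tall; origin at its base; leave it alone
Mind the look-alikes: they are no part of the job. Leave any purple look-alike of the shaker_orange alone.

How it is judged:
By the outcome, as a careful person would: the job done as asked, in the order asked, and still so for the second after the job is handed in, with the robot touching nothing.
It also fails if it takes over 66 s, if anything falls off the work surface, if the arm or the gripper's body presses on something with over 40 N, if the wrist force passes 120 N, or if a joint passes its speed limit or range.

### The arm

A 6-joint arm with a two-finger parallel gripper is mounted at the origin on the work surface. World frame = base frame: x ahead of the robot, y to its left, z up, the work surface at z = 0. Lengths are in mm, angles in rad, forces in N, time in s.
With the tool pointing down it reaches from about 350 to 875 mm from the base axis. Payload 4.2 kg.
Tool frame: the origin (TCP) lies midway between the tips of the shut fingers; the grasp point (between the pads) lies 19 mm behind it; z points along the fingers, y is the direction in which the jaws open and shut (so a half turn about z gives the same grasp; the last joint's range is limited). The gripper opens to 87 mm and grips with 3 to 60 N. Pads are 19 mm wide; open, the fingers measure 117 mm over their backs; the gripper's body (75 mm by 190 mm) begins 51 mm behind the grasp point.
Start: joints at [1.483, 0.385, 0.008, 0, -1.194, -0.259], TCP at [212.398, 587.781, 222.55] pointing down, gripper open.
Joint ranges: [-3.14, 3.14], [-1.21, 2.06], [-1.07, 1.41], [-3.16, 2.05], [-2.99, -0.16], [-3.1, 3.1]. Speed limits (rad/s): [2.79, 2.79, 3.14, 3.14, 3.14, 3.14].

### API

Orientations are given as a rotation vector (axis times angle).
In Python, from workcell import env gives the robot as it stands. Calls block until the motion is done:
- env.movep(position, orientation): joint-space move of the TCP to a pose.
- env.move_l(position, rotation=None, speed=150, stop_force=None): straight line of the TCP; rotation=None keeps the orientation; speed is the mean speed in mm/s. With stop_force (N) it stops when the force on the tool has changed by that much, and returns True; else False.
- env.move_j(angles): joint-space move.
- env.set_gripper(opening, grasp_force=None): opening from 0.0 (shut) to 1.0 (fully open); grasp_force is the grip in N (None keeps the last); returns when the fingers have stopped.
- env.sleep(seconds).
- env.solve_ik(position, orientation): joint angles nearest the present ones, or None.
- env.sense(): the state.
- env.capture(name): name is "scene" or "top"; returns a dict with "color" (384x512x3 uint8, blue, green, red), "intrinsics" (3x3 intrinsics, pixels), "R" (3x3) and "t" (3): a world point X has camera coordinates R X + t. Camera axes: x right, y down, z forward; pixel columns grow to the right and rows downward; lengths in mm; the calibration is good to about 2 mm. A picture is of the moment at which its call begins. There is no depth.
A pose or a line that the arm cannot do raises env.Unreachable and nothing moves.
- env.hand_in(): hands the job in, once; it reports no verdict.
The state is a dict: "time": time; "joint_pos": joint angles; "qvel": joint speeds; "effort": joint torques, N m; "ee_pos": TCP position; "ee_rot": TCP orientation; "force": force on the tool from outside, world axes, zero at the start; "torque": the same for the moment, N m; "width": opening from 0.0 (shut) to 1.0 (fully open).
Only numpy, scipy, OpenCV 4.12 (cv2) and the standard library are available. Lean on these libraries where they do the work, as an engineer would, in place of code of your own. Each camera call takes 0.05 s, during which the arm holds its last target.

## Working session

There is one attempt and no reset: what is moved stays moved. The work goes in short steps, each a Python script; the robot and the scene stay as the last script left them, time stands still between calls to the robot, and variables do not carry over. Pictures are saved under pics/ and viewed, and the job is handed in when it is done.

```bash
mkdir -p pics; ls; python3 - <<'E'
from workcell import env
import cv2,numpy as np
for n in("scene","top"):
    c=env.capture(n); cv2.imwrite(f"pics/{n}0.png",c["color"]); np.savez(f"pics/{n}0.npz",**c)
    print(n,c["intrinsics"].tolist(),np.round(c["R"],3).tolist(),np.round(c["t"],1), np.round(-c["R"].T@c["t"]))
s=env.sense();print(s)
E
```

```text
pics
scene [[360.695861196664, 0.0, 260.43244195833654], [0.0, 360.695861196664, 192.5889468478511], [0.0, 0.0, 1.0]] [[-0.536, 0.844, -0.005], [0.689, 0.434, -0.58], [-0.488, -0.315, -0.814]] [ 222.9 -351.5 1467.6] [1077.  426.  992.]
top [[449.99616297434125, 0.0, 255.62848285418224], [0.0, 449.99616297434125, 192.07339830516523], [0.0, 0.0, 1.0]] [[-0.021, -1.0, 0.009], [-0.986, 0.019, -0.164], [0.164, -0.012, -0.986]] [  45.3  472.2 1403.1] [ 237.   53. 1461.]
{'time': 0.1, 'joint_pos': array([ 1.48258013e+00,  3.85466563e-01,  6.81799868e-03, -3.95418665e-04,
       -1.19400552e+00, -2.58599208e-01]), 'qvel': array([-0.00034965, -0.00086133,  0.00265874,  0.00269128, -0.0008064 ,
        0.00059334]), 'effort': array([-2.92177947e-04, -3.91692817e+01,  1.87933195e+01,  4.23181906e+00,
        1.34385796e-02, -7.55281644e-05]), 'ee_pos': array([212.25578719, 587.31039114, 221.60449275]), 'ee_rot': array([ 3.09258309e+00, -5.41950935e-01, -3.26746190e-04]), 'force': array([0.65761931, 0.18721182, 0.48261622]), 'torque': array([-0.03033221, -0.0289793 ,  0.01790501]), 'width': 1.0009647465241034}
```

View pics/scene0.png

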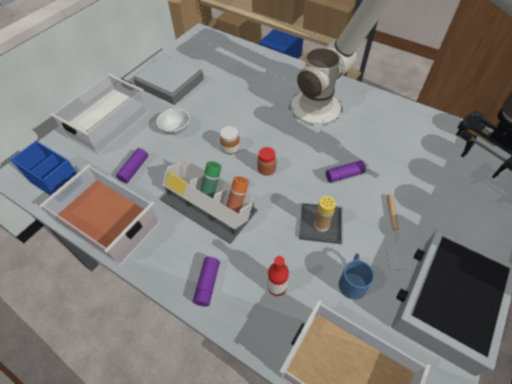

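View pics/top0.png

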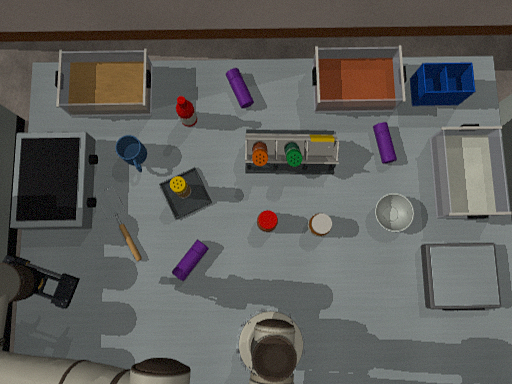

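The scene view has the yellow shaker on the tray at (326,213), with orange at (238,193) and green at (211,178) in the rack. The yellow tag is at (176,184). In the top view they are yellow (178,185), orange (260,153), green (293,153) and tag (322,139). Four purple rods lie on the counter: three in the scene view at (133,165), (346,172) and (207,281), which are look-alikes to leave alone. I'll enlarge and measure.

```bash
cat > h.py <<'E'
import cv2,numpy as np
def load(n,i=0): return dict(np.load(f"pics/{n}{i}.npz"))
def ray(c,p):
    d=c["R"].T@np.linalg.inv(c["intrinsics"])@np.array([p[0],p[1],1.]); return -c["R"].T@c["t"],d/np.linalg.norm(d)
def onz(c,p,z):
    o,d=ray(c,p); return o+d*(z-o[2])/d[2]
def tri(c1,p1,c2,p2):
    o1,d1=ray(c1,p1);o2,d2=ray(c2,p2)
    s=np.linalg.lstsq(np.c_[d1,-d2],o2-o1,rcond=None)[0]
    a=o1+s[0]*d1;b=o2+s[1]*d2
    return (a+b)/2,np.linalg.norm(a-b)
def proj(c,X):
    q=c["intrinsics"]@(c["R"]@np.asarray(X,float)+c["t"]); return q[:2]/q[2]
def mask(img,lo,hi,roi=None):
    m=cv2.inRange(cv2.cvtColor(img,cv2.COLOR_BGR2HSV),np.array(lo),np.array(hi))
    if roi:
        z=np.zeros_like(m);x0,y0,x1,y1=roi;z[y0:y1,x0:x1]=m[y0:y1,x0:x1];m=z
    return m
E
python3 - <<'E'
from h import *
s,t=load("scene"),load("top")
cs=s["color"][140:280,150:360];ct=t["color"][115:225,150:350]
cv2.imwrite("pics/cs.png",cv2.resize(cs,None,fx=3.8,fy=3.8,interpolation=cv2.INTER_CUBIC))
cv2.imwrite("pics/ct.png",cv2.resize(ct,None,fx=4,fy=4,interpolation=cv2.INTER_CUBIC))
for nm,lo,hi in(("yel",(20,120,90),(34,255,255)),("org",(5,180,110),(16,255,255)),("grn",(50,100,40),(85,255,255))):
  for n,c,roi in(("scene",s,(155,145,350,240)),("top",t,(155,120,350,225))):
    m=mask(c["color"],lo,hi,roi)
    k,_,st,ce=cv2.connectedComponentsWithStats(m)
    print(nm,n,[(st[i].tolist(),np.round(ce[i],1).tolist()) for i in range(1,k) if st[i][4]>15])
E
```

```text
yel scene [([167, 173, 20, 21, 244], [175.7, 183.0]), ([318, 197, 17, 18, 236], [326.4, 205.4])]
yel top [([309, 134, 26, 8, 166], [321.7, 138.0]), ([170, 176, 16, 17, 203], [177.3, 183.7])]
org scene []
org top [([252, 149, 16, 17, 194], [259.3, 157.3])]
grn scene [([205, 162, 16, 15, 185], [212.4, 169.2])]
grn top [([285, 143, 17, 24, 282], [293.0, 155.2])]
```

View pics/cs.png

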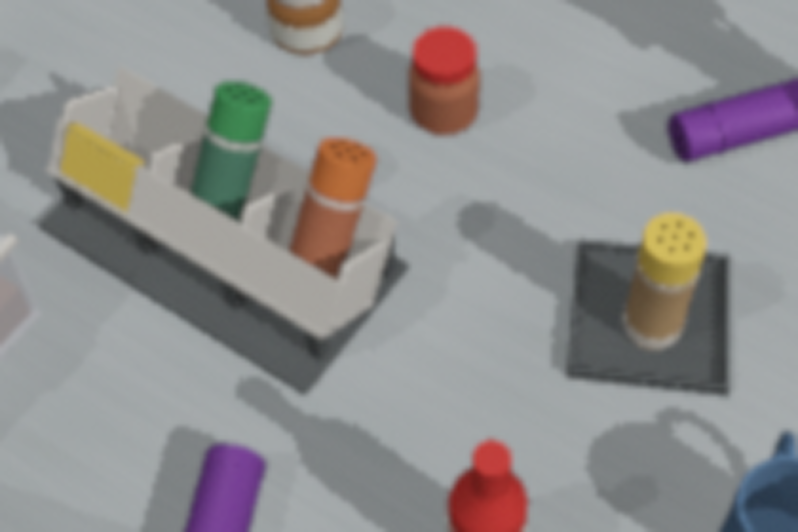

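View pics/ct.png

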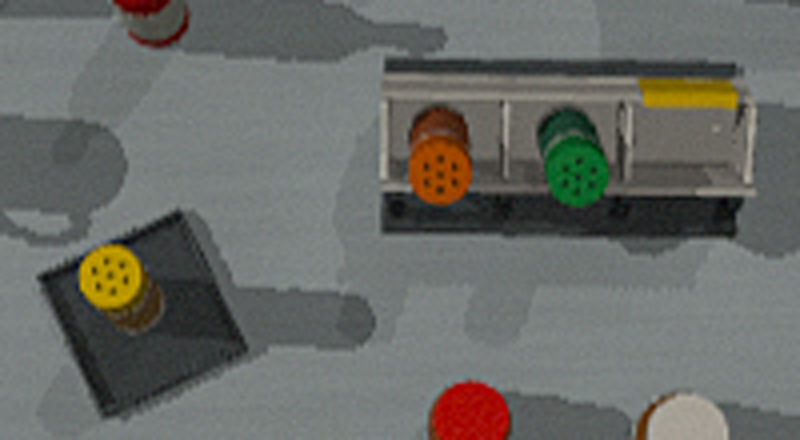

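```bash
python3 - <<'E'
from h import *
s,t=load("scene"),load("top")
P=lambda x,y:((x+.5)/4-.5+150,(y+.5)/4-.5+115)
S=lambda x,y:((x+.5)/3.8-.5+150,(y+.5)/3.8-.5+140)
for n,a,b in(("yel",P(111,276.5),S(674,239)),("org",P(440,171),S(346,155)),("grn",P(577,171),S(243,97)),
 ("tagTL",P(640,80),S(138,155)),("tagTR",P(737,82),S(72,124))):
    X,e=tri(t,a,s,b);print(n,X.round(1),round(e,1))
for n,z,pts in(("tray rim",14,[(40,276),(181,211),(248,350),(107,416)]),):
    p=np.array([onz(t,P(*q),z) for q in pts]);print(n,p.round(1).tolist(),p.mean(0))
p=np.array([onz(s,S(*q),14) for q in[(580,242),(728,254),(728,392),(568,376)]]);print("tray scene",p.round(1).tolist(),p.mean(0))
# rack base plate corners in z~0
for z in (0,):
    print("base top",[onz(t,P(*q),z).round(1).tolist() for q in[(383,233),(736,235),(736,66),(386,60)]])
    print("base scene",[onz(s,S(*q),z).round(1).tolist() for q in[(40,222),(305,392),(408,266)]])
E
```

```text
yel [487.7 272.7 128.2] 1.9
org [561.5  23.4 140.9] 1.0
grn [558.7 -79.2 143.2] 2.0
tagTL [ 636.2 -132.2  115.5] 4.6
tagTR [ 635.3 -208.   104.6] 8.1
tray rim [[511.0, 348.4, 14.0], [563.1, 233.6, 14.0], [446.7, 179.1, 14.0], [395.2, 292.9, 14.0]] [479.02099478 263.4702196   14.        ]
tray scene [[455.0, 186.7, 14.0], [398.6, 299.2, 14.0], [518.6, 355.2, 14.0], [574.0, 240.6, 14.0]] [486.56083286 270.40964316  14.        ]
base top [[544.5, 68.1, 0.0], [537.3, -224.7, 0.0], [682.7, -231.8, 0.0], [693.2, 63.1, 0.0]]
base scene [[681.1, -229.0, 0.0], [693.2, 65.2, 0.0], [546.8, 70.1, 0.0]]
```

```bash
python3 - <<'E'
from h import *
s,t=load("scene"),load("top")
P=lambda x,y:((x+.5)/4-.5+150,(y+.5)/4-.5+115)
S=lambda x,y:((x+.5)/3.8-.5+150,(y+.5)/3.8-.5+140)
for n,a,b,z in(("yel",P(111,276.5),S(674,239),135),("org",P(440,171),S(346,155),146.6),("grn",P(577,171),S(243,97),146.6)):
    A,B=onz(t,a,z),onz(s,b,z);print(n,A.round(1),B.round(1))
for z in(14,8,0):print(z,[onz(s,S(*q),z).round(1).tolist() for q in[(580,242),(728,254)]],onz(t,P(248,350),z),onz(t,P(40,276),z))
print("base centre of yellow in scene", onz(s,S(654,337),5), onz(s,S(654,347),5))
for n,c in(("scene",s),("top",t)):
  print(n,proj(c,[0,0,0]))
# lid top ellipses by brightness
for n,c,box in(("top yel",t,(166,172,192,196)),("scene yel",s,(314,193,340,220)),("top org",t,(248,140,272,172)),("scene org",s,(228,172,254,210)),("top grn",t,(282,140,306,172)),("scene grn",s,(202,158,226,200))):
    x0,y0,x1,y1=box;im=c["color"][y0:y1,x0:x1];cv2.imwrite("pics/b_"+n.replace(" ","_")+".png",cv2.resize(im,None,fx=8,fy=8,interpolation=cv2.INTER_NEAREST))
tiles=[cv2.resize(cv2.imread(f"pics/b_{n}.png"),(260,290)) for n in("top_yel","scene_yel","top_org","scene_org","top_grn","scene_grn")]
cv2.imwrite("pics/tiles.png",np.vstack([np.hstack(tiles[:3]),np.hstack(tiles[3:])]))
E
```

```text
yel [486.7 270.7 135. ] [491.9 274.8 135. ]
org [560.3  23.1 146.6] [564.8  26.6 146.6]
grn [558.5 -79.7 146.6] [560.4 -76.2 146.6]
14 [[455.0, 186.7, 14.0], [398.6, 299.2, 14.0]] [446.74080829 179.10416457  14.        ] [510.99877813 348.36813712  14.        ]
8 [[451.2, 185.2, 8.0], [394.5, 298.4, 8.0]] [447.6097557  179.62560834   8.        ] [512.13416492 349.59141739   8.        ]
0 [[446.1, 183.3, 0.0], [388.9, 297.3, 0.0]] [448.76835223 180.32086669   0.        ] [513.64801397 351.22245775   0.        ]
base centre of yellow in scene [499.70427059 281.32723413   5.        ] [508.15193857 285.59510781   5.        ]
scene [315.20484372 106.20398364]
top [270.16722209 343.5025508 ]
```

View pics/tiles.png

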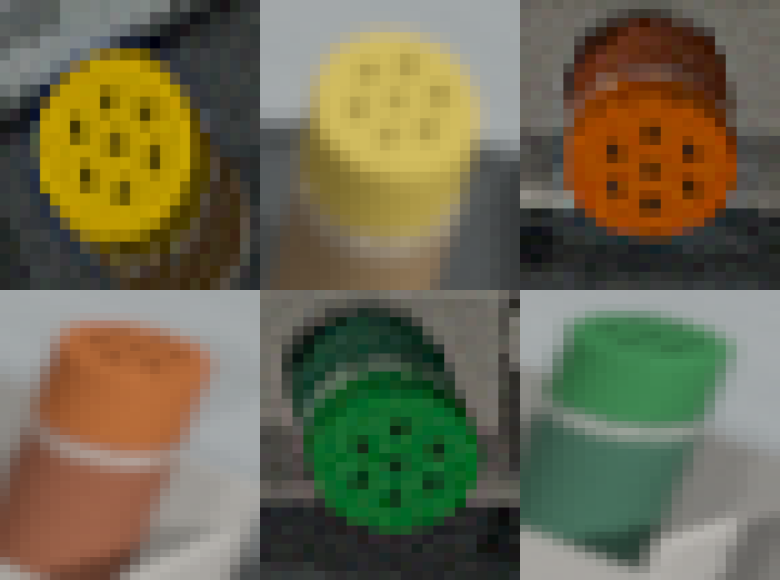

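The lid centres agree between views to about 3–5 mm, and the heights are about 6 mm low, so I'll trust the top view with the known heights. From the rack's base corners I get a yaw of about -1.8° and a centre y of about -81. Next I'll check the rack model against the edges visible in the images.

```bash
cat >> h.py <<'E'
psi=np.radians(-1.7)
rx=np.array([np.cos(psi),np.sin(psi),0]);ry=np.array([-np.sin(psi),np.cos(psi),0]);ez=np.array([0,0,1.])
O=np.array([624.0,-81,0])
ax=-.5*rx+np.sqrt(.75)*ez; nx=np.sqrt(.75)*rx+.5*ez
def bay(y,n=0,h=0): return O+ry*y+34*ez+nx*n+ax*h
E
python3 - <<'E'
from h import *
s,t=load("scene"),load("top")
P=lambda x,y:((x+.5)/4-.5+150,(y+.5)/4-.5+115)
for z in(92,110):print(z,[onz(t,P(*q),z).round(1).tolist() for q in[(640,80),(737,82)]])
im={k:cv2.resize(c["color"][y0:y1,x0:x1],None,fx=4,fy=4,interpolation=cv2.INTER_CUBIC) for k,c,(x0,y0,x1,y1) in(("t",t,(235,120,345,185)),("s",s,(155,150,265,250)))}
def d(X,col):
    for k,c,o in(("t",t,(235,120)),("s",s,(155,150))):
        p=(proj(c,X)-o+.5)*4-.5; cv2.circle(im[k],tuple(int(v) for v in p.round()),3,col,-1)
for y in(-141,-51,-45,45,51,141): 
    d(bay(y,38,45),(255,0,255)); d(bay(y,-24,80),(255,255,0))
for y in(-48,48): d(bay(y,10,62),(0,255,255))
for y in(-96,): d(bay(y,0,0),(0,0,255)); d(bay(y,0,130),(255,0,0))
for y in(0,96): d(bay(y,0,130),(255,255,255))
cv2.imwrite("pics/ov.png",np.vstack([im["t"],im["s"]]))
E
```

```text
92 [[644.5, -137.5, 92.0], [641.5, -214.0, 92.0]]
110 [[639.2, -135.0, 110.0], [636.2, -210.5, 110.0]]
```

View pics/ov.png

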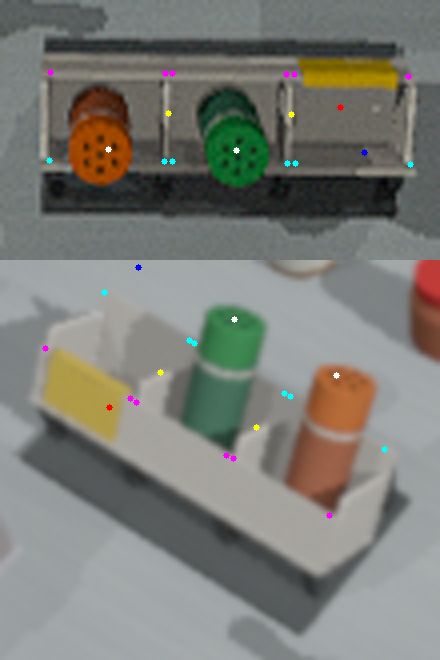

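The overlay fits: the dividers and lip line up in both views to about 1 px. The yellow tag is over the rack's -y bay, which is empty. Next I'll plan the IK and grasp the yellow shaker.

```bash
cat >> h.py <<'E'
from scipy.spatial.transform import Rotation as Ro
def rv(y,z):
    y=y/np.linalg.norm(y);z=z/np.linalg.norm(z);return Ro.from_matrix(np.c_[np.cross(y,z),y,z]).as_rotvec()
DOWN=rv(-ry,-ez); TILT=rv(-ry,-ax)
YEL=np.array([487.,271.5,0])
E
python3 - <<'E'
from h import *
from workcell import env
for nm,p,r in(("yel up",YEL+[0,0,330],DOWN),("yel",YEL+[0,0,100],DOWN),("bay hi",bay(-96,4,330),TILT),("bay top",bay(-96,4,250),TILT),("bay",bay(-96,4,95),TILT),("org",bay(96,0,95),TILT),("org hi",bay(96,0,300),TILT),
 ("yel up alt",YEL+[0,0,330],rv(ry,-ez)),("bay alt",bay(-96,4,95),rv(ry,-ax)),("bay hi alt",bay(-96,4,250),rv(ry,-ax))):
    q=env.solve_ik(p,r);print(nm,p.round(),None if q is None else np.round(q,2))
E
```

```text
yel up [487. 272. 330.] [ 0.8   0.21  0.03  0.   -1.39  0.74]
yel [487. 272. 100.] [ 0.8   0.39 -0.32  0.   -0.86  0.74]
bay hi [ 460. -172.  322.] [-0.03 -0.16 -0.48  0.   -0.73  1.56]
bay top [ 500. -173.  253.] [-0.03 -0.03 -0.54  0.   -0.53  1.56]
bay [ 577. -176.  118.] [-0.03  0.28 -0.59  0.01 -0.18  1.56]
org [579.  16. 116.] None
org hi [477.  19. 294.] [ 0.53 -0.19 -0.73  0.47 -0.63  0.69]
yel up alt [487. 272. 330.] [ 0.8   0.21  0.03  0.   -1.39 -2.4 ]
bay alt [ 577. -176.  118.] [-0.03  0.28 -0.59  0.01 -0.18 -1.58]
bay hi alt [ 500. -173.  253.] [-0.03 -0.03 -0.54  0.   -0.53 -1.58]
```

```bash
cat >> h.py <<'E'
def tool(deg,s=-1):  # tool z tilted forward by deg in rack xz plane
    a=np.radians(deg); return rv(s*ry,np.sin(a)*rx-np.cos(a)*ez)
def tz(deg): a=np.radians(deg); return np.sin(a)*rx-np.cos(a)*ez
def tcp(g,deg): return g+19*tz(deg)   # grasp point -> TCP
E
python3 - <<'E'
from h import *
from workcell import env
for dl in(10,15,20):
  for nm,g,d in(("yel up",YEL+[0,0,350],-dl),("yel",YEL+[0,0,120],-dl),("bay hi",bay(-96,4,270),30-dl),("bay",bay(-96,4,114),30-dl),("bay low",bay(-96,4,104),30-dl),("org hi",bay(104,0,270),30-dl),("org",bay(104,0,114),30-dl)):
    q=env.solve_ik(tcp(g,d),tool(d));print(dl,nm,None if q is None else np.round(q,2))
E
```

```text
10 yel up [ 0.73  0.29  0.18 -0.12 -1.58  0.81]
10 yel [ 0.73  0.46 -0.17 -0.14 -1.08  0.88]
10 bay hi [-0.03  0.03 -0.43  0.   -0.77  1.57]
10 bay [-0.03  0.31 -0.46  0.   -0.45  1.57]
10 bay low [-0.03  0.33 -0.46  0.   -0.43  1.57]
10 org hi [ 0.48 -0.03 -0.58  0.25 -0.73  0.9 ]
10 org [ 0.37  0.27 -0.68  0.42 -0.33  0.79]
15 yel up [ 0.7   0.33  0.24 -0.17 -1.67  0.84]
15 yel [ 0.7   0.5  -0.09 -0.19 -1.18  0.93]
15 bay hi [-0.03  0.07 -0.37  0.   -0.88  1.57]
15 bay [-0.03  0.33 -0.4   0.   -0.58  1.57]
15 bay low [-0.03  0.35 -0.4   0.   -0.56  1.57]
15 org hi [ 0.46  0.01 -0.49  0.16 -0.84  0.99]
15 org [ 0.37  0.29 -0.54  0.21 -0.5   0.99]
20 yel up [ 0.67  0.37  0.3  -0.23 -1.76  0.85]
20 yel [ 0.67  0.53 -0.03 -0.23 -1.29  0.96]
20 bay hi [-0.03  0.1  -0.31  0.   -0.98  1.57]
20 bay [-0.03  0.36 -0.34  0.   -0.7   1.57]
20 bay low [-0.03  0.38 -0.34  0.   -0.68  1.57]
20 org hi [ 0.43  0.05 -0.41  0.09 -0.96  1.06]
20 org [ 0.36  0.32 -0.44  0.11 -0.64  1.1 ]
```

```bash
python3 - <<'E'
from h import *
from workcell import env
D=12
env.movep(tcp(YEL+[0,0,230],-D),tool(-D))
env.set_gripper(1.0)
print(env.sense()["time"],env.sense()["force"])
r=env.move_l(tcp(YEL+[0,0,119],-D),speed=120,stop_force=8)
print("contact",r)
if not r:
    env.set_gripper(0.0,40); s=env.sense();print(s["time"],s["width"]*87,s["ee_pos"],s["force"])
for n in("scene","top"):
    c=env.capture(n); cv2.imwrite(f"pics/{n}1.png",c["color"]); np.savez(f"pics/{n}1.npz",**c)
cv2.imwrite("pics/g1.png",np.hstack([cv2.resize(cv2.imread("pics/scene1.png")[140:260,260:390],None,fx=3,fy=3),cv2.resize(cv2.imread("pics/top1.png")[120:240,120:250],None,fx=3,fy=3)]))
E
```

```text
1.8667 [ 0.1920406  -0.18533575  0.24872382]
contact False
3.6917 47.58628883011241 [483.17022674 271.87320735 100.47477559] [0.43336875 0.55797247 0.29004452]
```

View pics/g1.png

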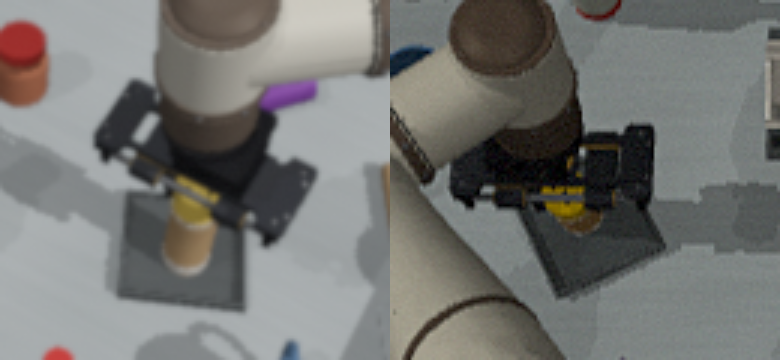

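The jaws stopped at 47.6 mm, against a 48 mm lid, so the grasp holds. Next I'll lift, carry and insert.

```bash
python3 - <<'E'
from h import *
from workcell import env
D=12
env.move_l(tcp(YEL+[0,0,360],-D),speed=200)
d=30-D
print(env.sense()["width"]*87)
env.movep(tcp(bay(-96,5,320),d),tool(d))
env.move_l(tcp(bay(-96,5,215),d),speed=150)
s=env.sense();print(s["time"],s["width"]*87,s["ee_pos"],s["force"])
for n in("scene","top"):
    c=env.capture(n); cv2.imwrite(f"pics/{n}2.png",c["color"]); np.savez(f"pics/{n}2.npz",**c)
cv2.imwrite("pics/g2.png",np.hstack([cv2.resize(cv2.imread("pics/scene2.png")[120:250,150:280],None,fx=3,fy=3),cv2.resize(cv2.imread("pics/top2.png")[90:220,230:360],None,fx=3,fy=3)]))
E
```

```text
47.23014043611488
7.6417 47.479839536465256 [ 524.39825498 -173.97488432  205.39322526] [-0.42552162 -0.0404367  -1.621779  ]
```

View pics/g2.png

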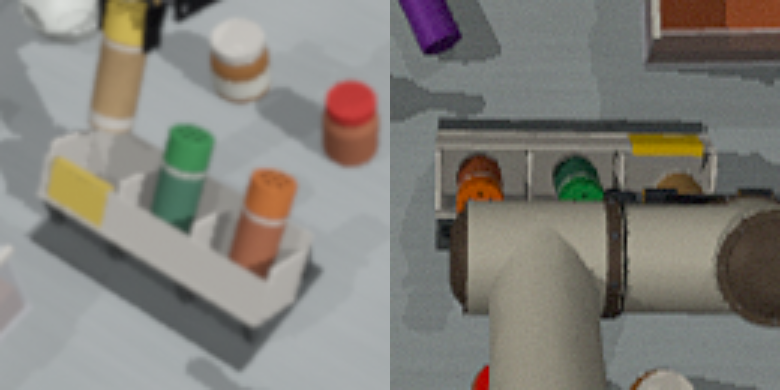

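The shaker hangs parallel to the bay, with its base centred over the mouth of the yellow-tagged bay. Inserting under force guard.

```bash
python3 - <<'E'
from h import *
from workcell import env
d=18
r=env.move_l(tcp(bay(-96,5,130),d),speed=100,stop_force=6)
s=env.sense();print(r,s["force"],s["ee_pos"])
if not r:
    r=env.move_l(tcp(bay(-96,5,106),d),speed=30,stop_force=6)
s=env.sense();g=s["ee_pos"]-19*tz(d)
rel=g-bay(-96);print(r,s["time"],s["force"],"h",rel@ax,"n",rel@nx,"y",rel@ry,s["width"]*87)
for n in("scene","top"):
    c=env.capture(n); cv2.imwrite(f"pics/{n}3.png",c["color"]); np.savez(f"pics/{n}3.npz",**c)
cv2.imwrite("pics/g3.png",np.hstack([cv2.resize(cv2.imread("pics/scene3.png")[120:250,150:280],None,fx=3,fy=3),cv2.resize(cv2.imread("pics/top3.png")[90:220,230:360],None,fx=3,fy=3)]))
E
```

```text
False [ 0.31819182  0.43995741 -1.44438234] [ 566.62155949 -175.36920253  131.62589916]
True 9.2833 [-2.73735186  1.67039926  3.56646394] h 115.67955338572669 n 4.673657170178501 y 0.2973997698180431 46.94253262037863
```

View pics/g3.png

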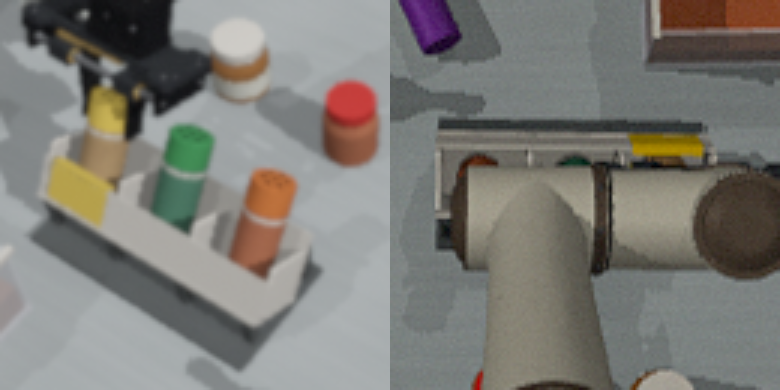

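The stop came at h=115.7, against an expected 114. The force is along the bay axis, so that is the bay floor. Releasing, backing out along the axis and checking.

```bash
python3 - <<'E'
from h import *
from workcell import env
d=18
env.set_gripper(0.8)
env.move_l(tcp(bay(-96,5,210),d),speed=150)
env.movep(tcp(bay(-40,5,360),d),tool(d))
env.movep(np.array([330,-250,330.]),tool(0))
s=env.sense();print(s["time"],s["force"],s["width"])
for n in("scene","top"):
    c=env.capture(n); cv2.imwrite(f"pics/{n}4.png",c["color"]); np.savez(f"pics/{n}4.npz",**c)
cv2.imwrite("pics/g4.png",np.hstack([cv2.resize(cv2.imread("pics/scene4.png")[130:260,150:280],None,fx=3,fy=3,interpolation=cv2.INTER_CUBIC),cv2.resize(cv2.imread("pics/top4.png")[90:220,230:360],None,fx=3,fy=3,interpolation=cv2.INTER_CUBIC)]))
E
```

```text
12.3 [0.0176927  0.49578207 0.28580325] 0.7979393815776316
```

View pics/g4.png

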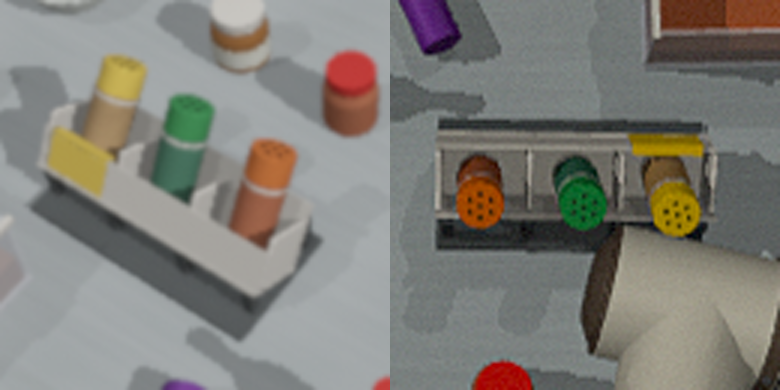

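The yellow lid in the top view, (676,212) in the crop, sits about 3 px nearer the robot than its neighbours. I'll measure it before moving on.

```bash
python3 - <<'E'
from h import *
s,t=load("scene",4),load("top",4)
ims=[]
for c,b in((t,(300,135,350,175)),(s,(170,140,220,190)),(t,(250,135,300,175)),(s,(195,155,245,205))):
    x0,y0,x1,y1=b;ims.append(cv2.resize(c["color"][y0:y1,x0:x1],(390,300) if 0 else (390,39*(y1-y0)//5),interpolation=cv2.INTER_CUBIC)[:300])
    # scale 7.8
cv2.imwrite("pics/z4.png",np.vstack([np.hstack(ims[:2]),np.hstack(ims[2:])]))
E
```

```text
(no output)
```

View pics/z4.png

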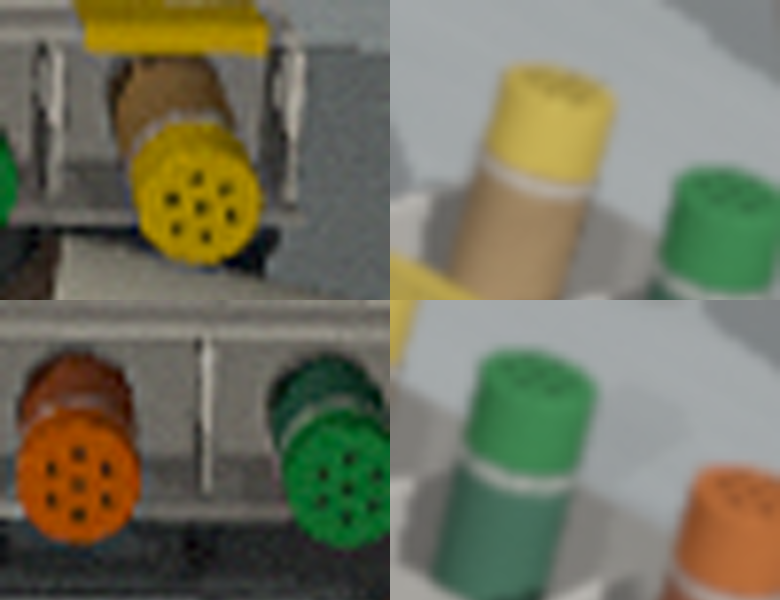

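```bash
python3 - <<'E'
from h import *
s,t=load("scene",4),load("top",4)
f=lambda p,o:((p[0]+.5)/7.8-.5+o[0],(p[1]+.5)/7.8-.5+o[1])
# lid-top centres (central hole)
for n,a,b in(("yel",f((201,207),(300,135)),f((557-390,85),(170,140))),
             ("grn",f((347,189),(250,135)),f((538-390,370-300),(195,155))),
             ("org",f((78,184),(250,135)),f((753-390,490-300),(195,155)))):
    X,e=tri(t,a,s,b); rel=X-bay(0)
    print(n,np.round(a,1),np.round(b,1),X.round(1),round(e,1),"h",round(rel@ax,1),"n",round(rel@nx,1),"y",round(rel@ry,1), "top@146.6",onz(t,a,146.6).round(1))
E
```

```text
yel [325.3 161.1] [191.  150.5] [ 546.8 -175.2  141.7] 1.4 h 130.4 n -10.6 y -96.4 top@146.6 [ 545.2 -173.7  146.6]
grn [294.1 158.8] [213.5 163.5] [554.5 -80.5 145.5] 0.7 h 131.3 n -4.4 y -1.5 top@146.6 [554.1 -80.1 146.6]
org [259.6 158.2] [241.1 178.9] [558.4  23.4 144.6] 0.3 h 130.2 n -4.2 y 102.5 top@146.6 [558.   23.4 146.6]
```

The lid height is right (h=130.4, the same as its neighbours), so the shaker is on the floor of the bay. But its lid is about 6 mm nearer the robot than the others are. The base stayed about 9 mm off the wall and the shaker leans on the wall's top edge, because my rack x was about 4 mm too far. I'll correct that, then regrip and seat it flush.

```bash
sed -i 's/O=np.array(\[624.0/O=np.array([620.0/' h.py; python3 - <<'E'
from h import *
from workcell import env
q=env.solve_ik(tcp(bay(-96,-4.5,114),25),tool(25));print(q)
env.movep(tcp(bay(-96,0,300),25),tool(25))
env.set_gripper(1.0)
env.move_l(tcp(bay(-96,-4.5,170),25),speed=200)
r=env.move_l(tcp(bay(-96,-4.5,115),25),speed=80,stop_force=6)
s=env.sense();print(r,s["force"],s["time"])
if not r:
    env.set_gripper(0,40);print(env.sense()["width"]*87,env.sense()["force"])
    env.move_l(tcp(bay(-96,-2,132),25),speed=50)
    env.move_l(tcp(bay(-96,1,134),18),tool(18),speed=30)
    r=env.move_l(tcp(bay(-96,1,104),18),speed=25,stop_force=6)
    s=env.sense();rel=s["ee_pos"]-19*tz(18)-bay(-96)
    print(r,s["time"],s["force"],"h",rel@ax,"n",rel@nx,s["width"]*87)
E
```

```text
[-0.02687795  0.27983386 -0.55612493  0.00401307 -0.29850898  1.56442973]
False [ 0.32895731  0.30684068 -0.05339726] 15.3917
47.2055926678301 [-0.63229042  0.15479013  0.92074637]
True 17.7417 [-1.60434252  0.41927222  4.32172351] h 113.94844531035068 n 0.9085414747533349 47.213315824995576
```

```bash
python3 - <<'E'
from h import *
from workcell import env
env.set_gripper(0.8)
env.move_l(tcp(bay(-96,1,210),18),speed=150)
env.movep(np.array([330,-250,330.]),tool(0))
s=env.sense();print(s["time"],s["force"])
for n in("scene","top"):
    c=env.capture(n); np.savez(f"pics/{n}5.npz",**c)
s,t=load("scene",5),load("top",5)
ims=[]
for c,b in((t,(300,135,350,175)),(s,(170,140,220,190)),(t,(250,135,300,175)),(s,(195,155,245,205))):
    x0,y0,x1,y1=b;ims.append(cv2.resize(c["color"][y0:y1,x0:x1],(390,39*(y1-y0)//5),interpolation=cv2.INTER_CUBIC)[:300])
cv2.imwrite("pics/z5.png",np.vstack([np.hstack(ims[:2]),np.hstack(ims[2:])]))
E
```

```text
20.1833 [-0.69593241  0.49119529 -0.48459086]
```

View pics/z5.png

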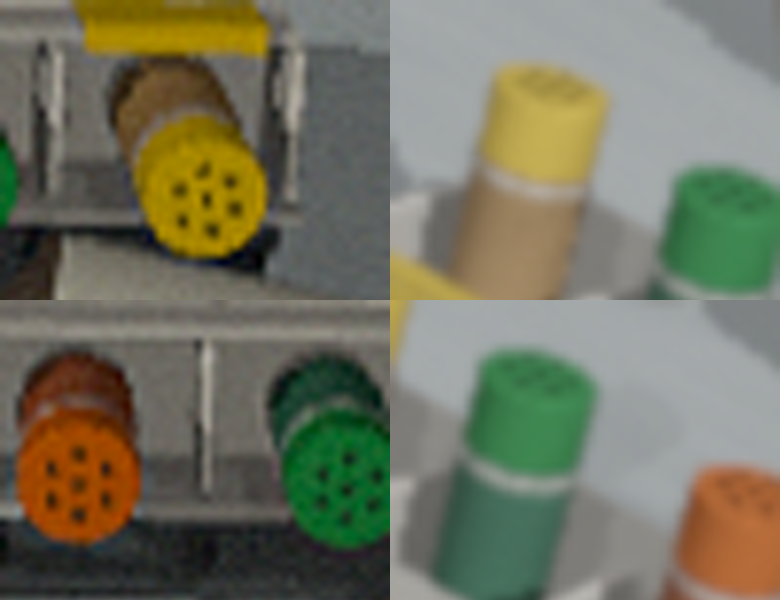

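```bash
python3 - <<'E'
from h import *
s,t=load("scene",5),load("top",5)
f=lambda p,o:((p[0]+.5)/7.8-.5+o[0],(p[1]+.5)/7.8-.5+o[1])
for n,a,b in(("yel",f((207,199),(300,135)),f((549-390,84),(170,140))),
             ("grn",f((347,189),(250,135)),f((538-390,370-300),(195,155))),
             ("org",f((78,184),(250,135)),f((753-390,490-300),(195,155)))):
    X,e=tri(t,a,s,b); rel=X-bay(0)
    print(n,X.round(1),round(e,1),"h",round(rel@ax,1),"n",round(rel@nx,1),"y",round(rel@ry,1), "top@146.6",onz(t,a,146.6).round(1))
E
```

```text
yel [ 549.4 -177.1  143.6] 1.0 h 128.8 n -3.9 y -98.2 top@146.6 [ 548.4 -176.2  146.6]
grn [554.5 -80.5 145.5] 0.7 h 129.3 n -0.9 y -1.4 top@146.6 [554.1 -80.1 146.6]
org [558.4  23.4 144.6] 0.3 h 128.2 n -0.7 y 102.6 top@146.6 [558.   23.4 146.6]
```

The yellow shaker now matches its neighbours: same height, lid within about 2 mm of their line (about 2° lean), base on the floor. That counts as seated. The candidates for orange were orange at top px (260,158), green at (294,159), and the purple rods lying on the counter. Only the first has the orange lid and red-brown body and stands in a bay, as the crop above confirms. Grasping it now.

```bash
python3 - <<'E'
from h import *
from workcell import env
d=18;y=102.6
env.movep(tcp(bay(y,0,300),d),tool(d))
env.set_gripper(1.0)
env.move_l(tcp(bay(y,-.5,170),d),speed=200)
r=env.move_l(tcp(bay(y,-.5,114),d),speed=80,stop_force=6)
s=env.sense();print(r,s["force"],s["time"])
if not r:
    env.set_gripper(0,40);print(env.sense()["width"]*87,env.sense()["force"])
    env.move_l(tcp(bay(y,0.5,120),d),speed=40)
    print(env.sense()["force"])
    env.move_l(tcp(bay(y,4,200),d),speed=100)
    env.move_l(tcp(bay(y,4,310),d),speed=150)
    s=env.sense();print(s["force"],s["time"],s["width"]*87)
for n in("scene","top"):
    c=env.capture(n); cv2.imwrite(f"pics/{n}6.png",c["color"])
cv2.imwrite("pics/g6.png",np.hstack([cv2.resize(cv2.imread("pics/scene6.png")[80:270,150:350],None,fx=2,fy=2),cv2.resize(cv2.imread("pics/top6.png")[90:280,150:350],None,fx=2,fy=2)]))
E
```

```text
False [-1.01983947  0.25806377 -0.25025141] 23.775
47.28560981374296 [-0.11985187  0.27551256  0.2883771 ]
[ 1.14970239 -0.34811901 -1.52337455]
[-0.59604052  0.47028327 -2.07290299] 26.6583 47.23094528105414
```

View pics/g6.png

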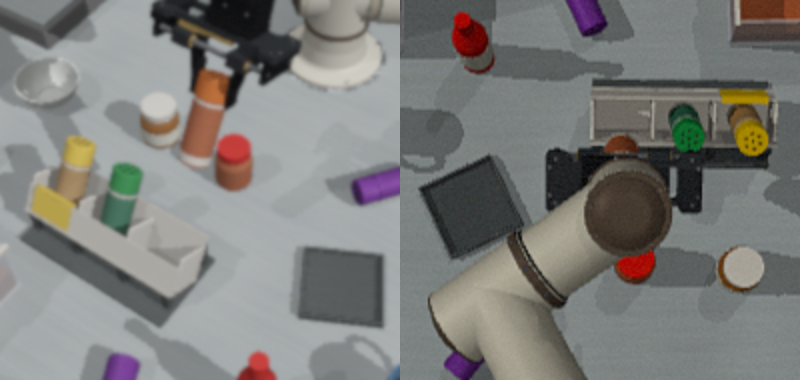

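The orange shaker is out and held at 47.2 mm. The tray is empty at about (480,265). Carrying it there and placing it upright.

```bash
python3 - <<'E'
from h import *
from workcell import env
D=-12;T=np.array([481.,265,0])
env.movep(tcp(T+[0,0,340],D),tool(D))
env.move_l(tcp(T+[0,0,140],D),speed=180,stop_force=10)
r=env.move_l(tcp(T+[0,0,108],D),speed=25,stop_force=5)
s=env.sense();g=s["ee_pos"]-19*tz(D);print(r,s["time"],g,s["force"],s["torque"])
for n in("scene","top"):
    c=env.capture(n); cv2.imwrite(f"pics/{n}7.png",c["color"])
cv2.imwrite("pics/g7.png",np.hstack([cv2.resize(cv2.imread("pics/scene7.png")[140:260,260:390],None,fx=3,fy=3),cv2.resize(cv2.imread("pics/top7.png")[120:240,120:250],None,fx=3,fy=3)]))
E
```

```text
True 29.8083 [480.95044144 264.99975941 119.29310266] [0.53770115 0.47342594 3.54109096] [-0.05702664 -0.18251153 -0.04690852]
```

View pics/g7.png

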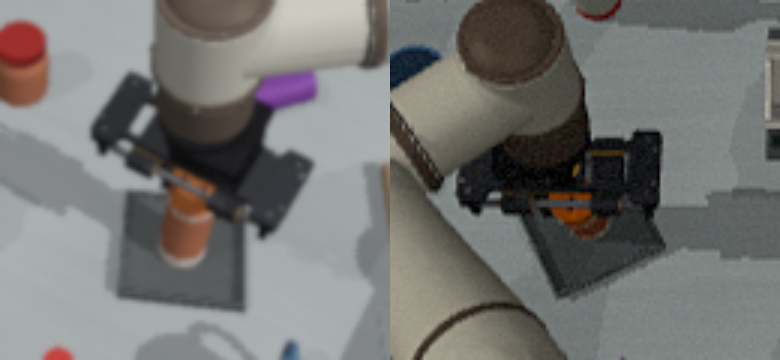

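Contact came at grasp height 119.3, as expected for the tray floor, and the shaker stands inside the rim. Releasing and backing off.

```bash
python3 - <<'E'
from h import *
from workcell import env
D=-12;T=np.array([481.,265,0])
env.set_gripper(1.0)
env.move_l(tcp(T+[0,0,118],D)-220*tz(D),speed=150)
env.movep(np.array([300,-300,300.]),tool(0))
s=env.sense();print(s["time"],s["force"])
for n in("scene","top"):
    c=env.capture(n); cv2.imwrite(f"pics/{n}8.png",c["color"]);np.savez(f"pics/{n}8.npz",**c)
cv2.imwrite("pics/g8.png",np.hstack([cv2.resize(cv2.imread("pics/scene8.png")[130:300,150:350],None,fx=2,fy=2,interpolation=cv2.INTER_CUBIC),cv2.resize(cv2.imread("pics/top8.png")[90:260,150:350],None,fx=2,fy=2,interpolation=cv2.INTER_CUBIC)]))
cv2.imwrite("pics/full8.png",cv2.resize(np.hstack([cv2.imread("pics/scene8.png"),cv2.imread("pics/top8.png")]),(800,300)))
E
```

```text
34.6333 [ 0.13310385 -0.24252532 -0.4863817 ]
```

View pics/g8.png

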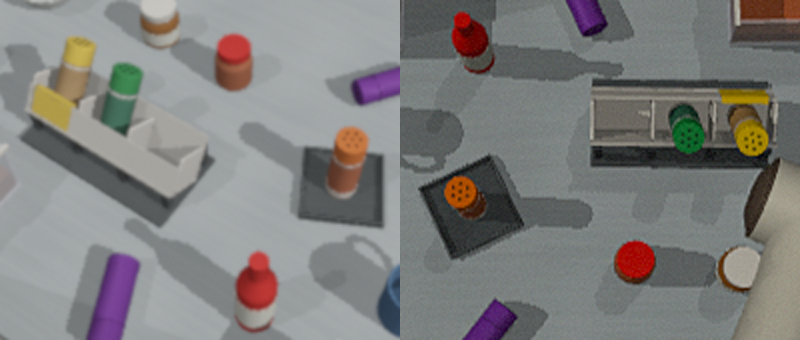

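View pics/full8.png

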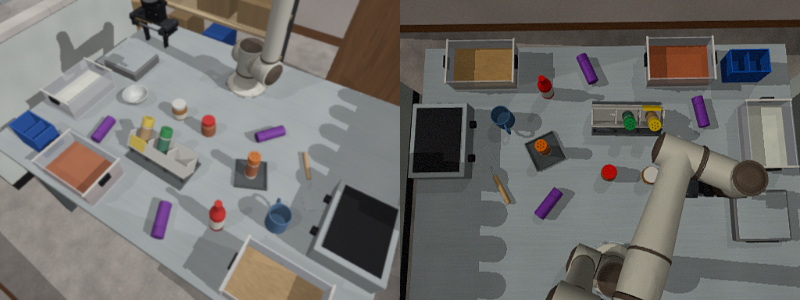

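Orange stands upright in the tray, yellow is in its tagged bay, green and the rest are unmoved, and the arm is clear. Handing in.

```bash
python3 -c "
from workcell import env
env.hand_in(); print(env.sense()['time'])"
```

```text
the job is handed in; nothing more can be done
the job is handed in; nothing more can be done
```

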